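# Weigh a small cheese on the dairy's counter scale

### The arm

A 7-joint arm with a two-finger parallel gripper is mounted at the origin on the work surface. World frame = base frame: x ahead of the robot, y to its left, z up, the work surface at z = 0. Lengths are in mm, angles in rad, forces in N, time in s.
With the tool pointing down it reaches from about 400 to 875 mm from the base axis. Payload 19.3 kg.
Tool frame: the origin (TCP) lies at the very end of the fingers, on their centre line; the grasp point (between the pads) lies 19 mm behind it (grip_point_offset is the z of the grasp point in the tool frame, in mm); z points along the fingers, y is the line along which they close (so a half turn about z gives the same grasp; the last joint's range is limited). The gripper opens to 85 mm and grips with 20 to 120 N. Pads are 22 mm wide; open, the fingers measure 114 mm over their backs; the gripper's body (76 mm by 85 mm) begins 54 mm behind the grasp point. The pads swing forward as they close: fully open they stand 13 mm farther back than shut.
Start: joints at [-0.07, 0.521, -0.036, 1.599, 0.021, 1.021, -0.113], TCP at [624.992, -0.025, 231.291] pointing down, gripper open.
Joint ranges: [-2.91, 2.91], [-0.3, 2.13], [-1.5, 1.42], [0.17, 2.43], [-1.26, 4.41], [0.16, 1.93], [-2.52, 2.52]. Speed limits (rad/s): [1.89, 1.89, 2.39, 2.39, 3.01, 3.01, 3.01].

### API

Orientations are given as a 3x3 rotation matrix whose columns are the frame's x, y, z axes.
In Python, from workcell import movep, movel, goto_joints, open_gripper, clamp, wait, inverse_kinematics, read_state, camera, PlanningError, finish_job, grip_point_offset gives the robot as it stands. Calls block until the motion is done:
- movep(position, orientation): joint-space move of the TCP to a pose.
- movel(position, frame=None, max_speed=150, guard=None): straight line of the TCP; frame=None keeps the orientation; max_speed is the mean speed in mm/s. With guard (N) it stops when the force on the tool has changed by that much, and returns True; else False.
- goto_joints(angles): joint-space move.
- open_gripper() and clamp(): open the fingers fully, or close them until they stop; the grip force is fixed at half the most.
- wait(seconds).
- inverse_kinematics(position, orientation): joint angles nearest the present ones, or None.
- read_state(): the state.
- camera(name): name is "scene" or "side" or "wrist"; returns a dict with "image" (384x512x3 uint8, blue, green, red), "range_z" (384x512 float32, mm along the optical axis (not along the pixel's ray), 0 where there is no reading), "fx", "fy", "cx", "cy" (pixels), "cam_to_world" (4x4, takes a point from camera to world coordinates). Camera axes: x right, y up, looking along -z (the intrinsics and any distortion apply to the point x, -y, -z); pixel columns grow to the right and rows downward; lengths in mm; the calibration is good to about 2 mm. A picture is of the moment at which its call begins.
A pose or a line that the arm cannot do raises PlanningError and nothing moves.
- finish_job(): hands the job in; it is judged then, once.
The state is a dict: "time": time; "qpos": joint angles; "qvel": joint speeds; "joint_efforts": joint torques, N m; "eef_pos": TCP position; "tool_rot": TCP orientation; "ft_force": force on the tool from outside, world axes, zero at the start; "torque": the same for the moment, N m; "finger_gap": finger opening in mm; "gripper_force": force on a finger pad.
Only numpy, scipy, OpenCV 4.12 (cv2) and the standard library are available. Lean on these libraries where they do the work, as an engineer would, in place of code of your own. Each camera call takes 0.05 s, during which the arm holds its last target. There are 200 camera calls.

### The job

A small 300 g cheese lies on one pan of the counter scale. Stand the right brass weights, from the 100 g, 200 g and 400 g ones on the bench, gently on the empty pan so that the beam floats level, and leave the scale floating free with the cheese still on its own pan.

Things in the scene. Friction and masses are not known exactly. Their poses are not given: they have to be found in the camera images.
- small_center (a point): The 100 g weight, the smallest of three knobbed brass cylinders standing on the bench: body 23 mm in diameter and 28 mm high, with a knob (neck 10 mm, head 16 mm in diameter) above it to 42 mm overall. The point is on its axis half-way up, 21 mm above its foot; z along its axis.
- medium_center (a point): The 200 g weight, the middle one of three by size: body 30 mm in diameter, 36 mm high, with a knob (head 16 mm in diameter) above it to 52 mm overall. The point is on its axis half-way up, 26 mm above its foot; z along its axis. (The 400 g weight, 40 mm in diameter and 60 mm high, is not listed. The three stand in any order, axes at least 75 mm apart.)
- weight_pan_top (a point): Centre of the top of the scale's empty pan: flat aluminium disc, no rim, 140 mm in diameter, 137 mm above the bench at the start, 115 mm when level. Pans stay horizontal as they move; where on the pan a weight stands does not matter. x across the beam, +y along it to the cheese pan, 300 mm away; an index plate and needle 190 mm high stand midway.
- beam (a joint): Tilt of the scale's beam, rad: 0 = cheese side fully down on its stop (the start), 0.15 = level, 0.30 = weight side fully down. Softly sprung towards level and damped: with 200 g or less on the weight pan it stays at 0; with the right load it floats to level in about 2 s, the weight pan sinking 22 mm.

How it is judged:
By the outcome, as a careful person would: the job done as asked, in the order asked, and still so for the second after the job is handed in, with the robot touching nothing.
It also fails if it takes over 69 s, if anything falls off the work surface, if the arm or the gripper's body presses on something with over 40 N, if the wrist force passes 120 N, or if a joint passes its speed limit or range.

## Working session

There is one attempt and no reset: what is moved stays moved. The work goes in short steps, each a Python script; the robot and the scene stay as the last script left them, time stands still between calls to the robot, and variables do not carry over. Pictures are saved under pics/ and viewed, at most 10 in all, crops included, and the job is handed in when it is done.

```bash
mkdir -p pics; cat > h.py <<'E'
import numpy as np, cv2
from workcell import *
def cloud(c):
    z=c["range_z"].astype(float); v,u=np.mgrid[0:z.shape[0],0:z.shape[1]]
    P=np.stack([(u-c["cx"])/c["fx"]*z,-(v-c["cy"])/c["fy"]*z,-z,np.ones_like(z)],-1)
    W=(P@np.array(c["cam_to_world"]).T)[...,:3]; W[z==0]=np.nan
    return W
E
python3 - <<'E'
from h import *
ims=[]
for n in ("scene","side"):
    c=camera(n); np.savez("pics/"+n+".npz",**c); ims.append(c["image"])
    print(n,[k for k in c if k not in("image","range_z")],c["fx"],np.round(c["cam_to_world"],2).tolist())
cv2.imwrite("pics/a.png",cv2.resize(np.hstack(ims),(800,300),interpolation=cv2.INTER_AREA))
cv2.imwrite("pics/scene.png",ims[0])
print(read_state()["time"],grip_point_offset)
E
```

```text
scene ['fx', 'fy', 'cx', 'cy', 'cam_to_world'] 404.84265044649726 [[0.74, -0.54, 0.41, 853.57], [0.68, 0.57, -0.47, -469.93], [0.02, 0.62, 0.78, 755.64], [0.0, 0.0, 0.0, 1.0]]
side ['fx', 'fy', 'cx', 'cy', 'cam_to_world'] 354.04114059411916 [[0.87, 0.3, -0.38, 238.24], [-0.49, 0.51, -0.71, -595.59], [-0.02, 0.8, 0.59, 552.23], [0.0, 0.0, 0.0, 1.0]]
0.1 -18.700000000000003
```

View pics/a.png

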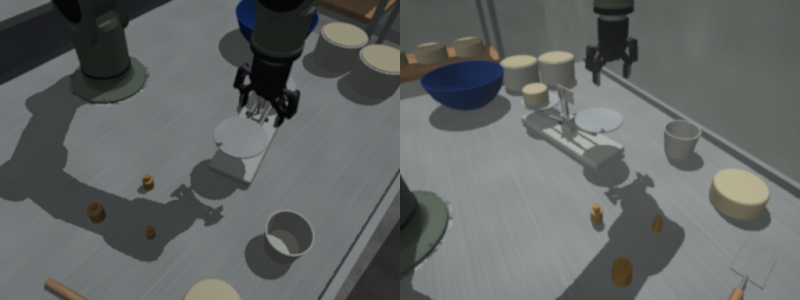

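View pics/scene.png

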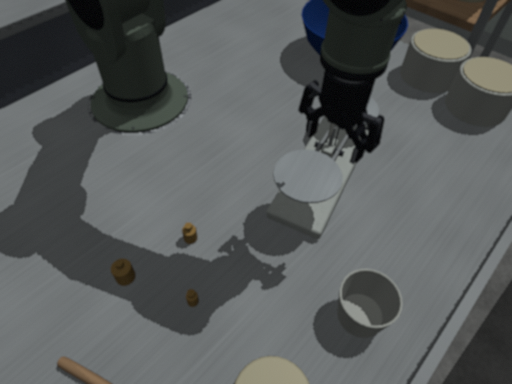

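The scene view shows the brass weights at about (190,233), (122,272) and (192,297). The empty pan is at (308,175), with the needle plate behind it. Next I'll measure these.

```bash
python3 - <<'E'
from h import *
for n in ("scene","side"):
    c=dict(np.load(f"pics/{n}.npz")); W=cloud(c); hsv=cv2.cvtColor(c["image"],cv2.COLOR_BGR2HSV)
    m=cv2.inRange(hsv,(8,140,40),(25,255,255))
    k,l,s,_=cv2.connectedComponentsWithStats(m)
    for i in range(1,k):
        if s[i,4]<40: continue
        P=W[l==i]; P=P[~np.isnan(P).any(1)]
        if len(P)<10: continue
        top=P[P[:,2]>P[:,2].max()-5]; 
        # circle centre of body: least squares fit on side points (10..25mm high)
        b=P[(P[:,2]>6)&(P[:,2]<24)]
        ctr=None
        if len(b)>5:
            A=np.c_[2*b[:,:2],np.ones(len(b))]; x=np.linalg.lstsq(A,(b[:,:2]**2).sum(1),rcond=None)[0]; ctr=(x[:2].round(1),round(float(np.sqrt(abs(x[2]+x[:2]@x[:2]))),1))
        print(n,s[i].tolist(),"zmax",P[:,2].max().round(1),"top",top.mean(0).round(1),len(top),"min",P.min(0).round(),"max",P.max(0).round(),"fit",ctr)
    # pan: points with z 130..142
    m=((W[...,2]>131)&(W[...,2]<143)&(hsv[...,1]<60)).astype(np.uint8)
    k,l,s,_=cv2.connectedComponentsWithStats(m)
    for i in range(1,k):
        if s[i,4]>300:
            P=W[l==i]; (x,y),r=cv2.minEnclosingCircle(P[:,:2].astype(np.float32))
            print(n,"pan",s[i].tolist(),round(x,1),round(y,1),round(r,1),np.median(P[:,2]))
    # tall stuff 60..400 near scale
    for lo,hi in((85,115),(145,230)):
        Q=W[(W[...,2]>lo)&(W[...,2]<hi)&(W[...,0]>400)&(W[...,0]<900)&(abs(W[...,1])<450)]
        g,ct=np.unique((Q[:,:2]//30*30).astype(int),axis=0,return_counts=True)
        print(n,lo,[(a.tolist(),int(b)) for a,b in zip(g,ct) if b>8])
E
```

```text
scene [184, 225, 11, 18, 127] zmax 53.4 top [ 454.  -216.5   51.3] 16 min [ 444. -228.    7.] max [ 465. -207.   53.] fit (array([ 453.5, -216.9]), 10.4)
scene [112, 260, 21, 24, 316] zmax 62.1 top [ 424.4 -364.6   59.6] 30 min [ 408. -383.    6.] max [ 443. -349.   62.] fit (array([ 425.4, -365.7]), 16.0)
scene [187, 291, 10, 14, 95] zmax 44.1 top [ 562.8 -308.1   41.7] 29 min [ 556. -318.    9.] max [ 572. -301.   44.] fit (array([ 562. , -307.6]), 9.3)
scene pan [273, 149, 70, 54, 2910] 583.1 1.8 70.3 137.38522847428783
scene 85 [([510, 90], 13), ([510, 120], 30), ([510, 300], 19), ([510, 330], 34), ([540, 120], 127), ([540, 150], 31), ([540, 270], 10), ([540, 300], 80), ([540, 330], 20), ([750, -150], 16), ([750, -120], 15), ([750, -90], 15), ([780, -180], 19), ([780, -60], 9), ([810, -180], 19), ([810, -60], 18), ([840, -150], 29), ([840, -120], 14), ([840, -90], 21)]
scene 145 [([540, 90], 39), ([540, 120], 19)]
side [273, 331, 23, 35, 667] zmax 63.1 top [ 421.1 -365.6   60.6] 76 min [ 402. -384.    5.] max [ 439. -348.   63.] fit (array([ 422.1, -364.2]), 19.2)
side pan [293, 28, 219, 78, 817] 1326.5 376.8 523.0 137.1607880317465
side pan [156, 106, 33, 18, 317] 493.6 289.6 45.2 141.5792470014693
side pan [224, 137, 61, 34, 1627] 583.8 1.7 70.9 137.7633022171998
side 85 [([420, 240], 19), ([420, 270], 36), ([420, 300], 11), ([450, 210], 26), ([450, 240], 120), ([450, 270], 26), ([480, 210], 57), ([480, 240], 92), ([510, 60], 22), ([510, 90], 22), ([510, 120], 34), ([510, 150], 18), ([510, 210], 48), ([510, 240], 80), ([510, 270], 9), ([540, -30], 25), ([540, 0], 17), ([540, 30], 15), ([540, 60], 9), ([540, 120], 77), ([540, 150], 13), ([540, 210], 12), ([540, 240], 46), ([540, 270], 46), ([540, 300], 33), ([750, -150], 10), ([780, -180], 11), ([840, -90], 9)]
side 145 [([510, 150], 91), ([540, 90], 72), ([540, 120], 137), ([540, 150], 35)]
```

The positions agree with the given sizes: heights of 53, 62 and 44 mm, pan radius 70 mm at z 137, and cheese pan about 300 mm away. I'll pick the medium weight first.

```bash
cat >> h.py <<'E'
pan=np.array([583.4,1.8]); v=np.array([493.6,289.6])-pan; v/=np.linalg.norm(v); u=np.array([v[1],-v[0]])
def rot():
    best=None
    for s in(1,-1):
        y=np.array([*(s*v),0]); z=np.array([0,0,-1.]); R=np.c_[np.cross(y,z),y,z]
        ok=[inverse_kinematics([*p,h],R) for p,h in(((453.7,-216.5),6),((562.5,-308),3),(pan,150),(pan,260))]
        if all(q is not None for q in ok):
            w=max(abs(q[6]) for q in ok)
            if best is None or w<best[0]: best=(w,R)
    return best[1]
def pick(p,z):
    R=rot(); movep([*p,110],R); print("guard",movel([*p,z],max_speed=80,guard=15))
    clamp(); s=read_state(); print("gap",s["finger_gap"],s["gripper_force"],"z",s["eef_pos"],"t",s["time"])
    movel([*p,230],max_speed=150); s=read_state(); print("gap",s["finger_gap"],s["ft_force"],s["time"])
E
python3 - <<'E'
from h import *
print(rot().round(2).tolist())
pick((453.7,-216.5),6)
cv2.imwrite("pics/b.png",camera("side")["image"])
E
```

```text
[[0.95, 0.3, 0.0], [0.3, -0.95, 0.0], [0.0, 0.0, -1.0]]
guard False
gap 27.662693139230917 58.4714537858963 z [ 453.72472423 -216.3924976     6.27848892] t 3.275
gap 27.415661440181886 [ 0.0828937  -0.90291433 -2.23739851] 4.9167
```

View pics/b.png

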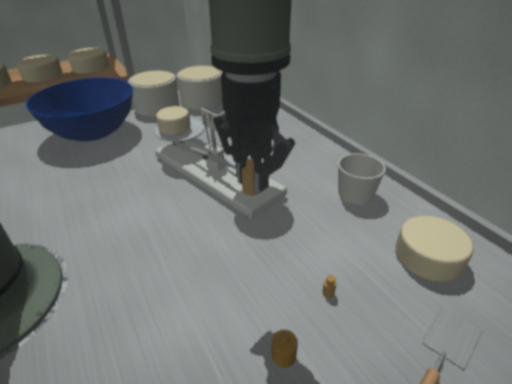

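The 200 g weight hangs upright in the fingers at (249,178), and the wrist reads 2.2 N. I'll place it now.

```bash
cat >> h.py <<'E'
def place(p,zfoot):
    R=rot(); movep([*p,230],R); movel([*p,137+zfoot+8],max_speed=120)
    print("guard",movel([*p,137+zfoot-1.5],max_speed=15,guard=2)); s=read_state(); print(s["eef_pos"],s["ft_force"])
    wait(0.3); open_gripper(); wait(0.3); movel([*p,240],max_speed=120); print(read_state()["time"])
E
python3 - <<'E'
from h import *
place(pan-30*u,6.3)
movep([520,-170,260],rot())
cv2.imwrite("pics/c.png",camera("scene")["image"])
c=camera("side");W=cloud(c);P=W[(np.hypot(W[...,0]-pan[0],W[...,1]-pan[1])<66)&(W[...,2]>90)&(W[...,2]<220)]
print(np.percentile(P[:,2],[10,30,50,99]),P[P[:,2]>155].mean(0),pan-30*u)
E
```

```text
guard True
[554.64262348  -7.23557523 142.33379798] [ 1.55932332 -0.52779457  0.39372863]
9.4333
[136.93048534 137.56391671 138.03263632 189.6034624 ] [549.23944303 -14.08640388 172.77383618] [554.76170806  -7.13578394]
```

View pics/c.png

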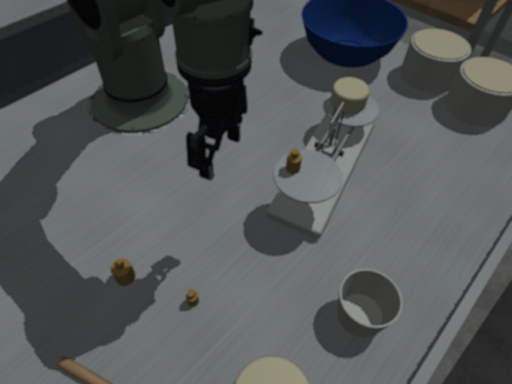

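The 200 g weight stands on the pan at (293,161), and the pan is still at 137 mm. Next is the 100 g weight.

```bash
python3 - <<'E'
from h import *
pick((562.4,-307.9),3)
cv2.imwrite("pics/d.png",camera("side")["image"])
E
```

```text
guard False
gap 20.01600851793881 58.48387598991394 z [ 562.43738455 -307.90000695    3.26481531] t 13.1917
gap 19.856789630517017 [-0.15851741 -0.46400369 -0.80164663] 14.8583
```

View pics/d.png

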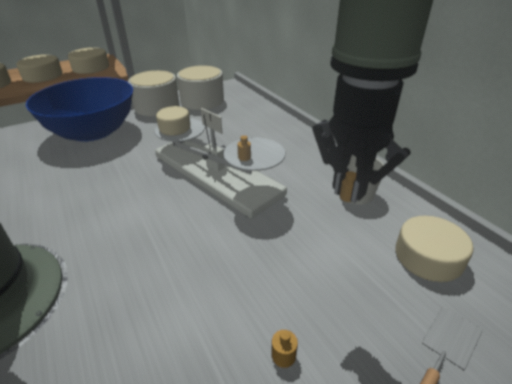

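The 100 g weight is held upright at (348,186), with 0.8 N on the wrist. I'll place it beside the other one.

```bash
python3 - <<'E'
from h import *
place(pan+30*u,3.3)
movep([520,-170,260],rot()); wait(3)
cv2.imwrite("pics/e.png",camera("scene")["image"])
c=camera("side");W=cloud(c);cv2.imwrite("pics/f.png",c["image"])
for ctr in(pan,(495,290)):
    P=W[(np.hypot(W[...,0]-ctr[0],W[...,1]-ctr[1])<66)&(W[...,2]>80)&(W[...,2]<220)]
    print(np.percentile(P[:,2],[10,30,50,70,99]))
E
```

```text
guard False
[612.01825645  10.73933561 138.80031249] [-0.5270662  -0.22259432  0.20874419]
19.9917
[116.68058367 117.35174606 117.9483382  120.16837953 169.18101131]
[112.68304361 114.82189709 137.70335546 158.21515477 164.39444044]
```

View pics/e.png

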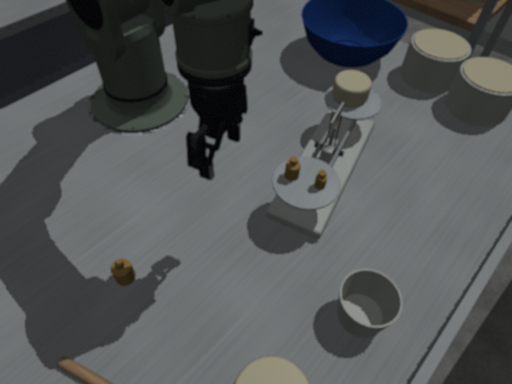

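View pics/f.png

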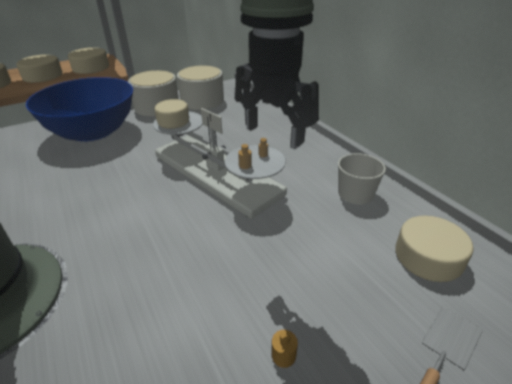

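Both weights stand on the pan at (292,168) and (321,180), and the cheese is still on its own pan at (352,88). The weight pan reads about 117 mm, so I'll let it settle, check again and hand in.

```bash
python3 - <<'E'
from h import *
for i in range(3):
    wait(2); r=[]
    for n in("scene","side"):
        W=cloud(camera(n))
        for ctr in(pan,(494,290)):
            P=W[(np.hypot(W[...,0]-ctr[0],W[...,1]-ctr[1])<62)&(W[...,2]>80)&(W[...,2]<128)]
            r.append(round(float(np.median(P[:,2])),1))
    print(r,read_state()["time"])
if 111<r[0]<119 and 111<r[2]<119: finish_job(); print("done")
E
```

```text
[117.1, 113.2, 117.5, 113.5] 26.025
[117.1, 113.4, 117.6, 113.6] 28.125
[117.1, 113.5, 117.5, 113.6] 30.225
the job is handed in; nothing more can be done
done
```

The job is handed in: the 200 g and 100 g weights stand on the empty pan and the cheese is still on its own. The scale floats steady and close to level, the weight pan at about 117 mm and the cheese pan at about 113.5 mm (115 is level, camera good to about 2 mm), and it took about 30 s of robot time.

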